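Turn the loaded crate and stack the carrier on its lugs

ROBOT

A 6-joint arm with a two-finger parallel gripper is mounted at the origin on the work surface. World frame = base frame: x ahead of the robot, y to its left, z up, the work surface at z = 0. Lengths are in m, angles in rad, forces in N, time in s.
With the tool pointing down it reaches from about 0.425 to 0.95 m from the base axis. Payload 3.5 kg.
Tool frame: the origin (TCP) lies on the centre line of the jaws, within the pads' length; the fingertips stand 14 mm ahead of it and the grasp point (between the pads) lies 5 mm behind it (ctrl.finger_overhang is the distance from the TCP to the fingertips, in m); z points along the fingers, y is the line along which they close (so a half turn about z gives the same grasp; the last joint's range is limited). The gripper opens to 85 mm and grips with 20 to 120 N. Pads are 22 mm wide; open, the fingers measure 114 mm over their backs; the gripper's body (76 mm by 85 mm) begins 54 mm behind the grasp point. The pads swing forward as they close: fully open they stand 13 mm farther back than shut.
Start: joints at [1.036, 0.286, 1.577, -0, 1.279, -0.15], TCP at [0.253, 0.626, 0.245] pointing down, gripper open.
Joint ranges: [-2.77, 2.77], [-0.9, 2.22], [0.21, 2.48], [-1.53, 4.67], [0.24, 2.81], [-2.84, 2.84]. Speed limits (rad/s): [2.79, 2.79, 3.14, 3.14, 3.14, 3.14].

INTERFACE

Orientations are given as a unit quaternion [x, y, z, w].
In Python, from plant import ctrl gives the robot as it stands.
- The arm moves only by the tool send_rows, never from a script. Its argument "moves" is text: rows parted by semicolons, each of 7 numbers parted by spaces: the turn, a rotation vector about the tool's x, y, z in units of 360 degrees (1.0 is 360 degrees), then the shift along the tool's x, y, z in units of 20 cm (1.0 is 20 cm), then the gripper's target within -1 to 1 (fully open at 1, half-way at 0, shut at -1). A call has 1 to 12 rows; each row is the pose to reach, as a shift and turn from the pose commanded when the call began, along the tool's axes at that moment, turning the shorter way round; what a row does not reach only later rows make up. A row lasts 1/8 s, in which the tool goes at most 62.5 mm and 10.7 degrees, less where a joint would pass 70% of its speed; a pose out of reach is approached as far as the arm can. A call with a number of a shift or a turn outside -1 to 1 is refused whole. A call with a gripper value outside its range is refused whole. The fingers move at their own pace and stop on an object; "newtons" is the grip in N (left out, the last holds). Time passes only in rows, so rows that repeat a pose let the fingers close. It gives the time, the measured TCP pose, the force, the opening and the grip force at its end, in the units of the state.
- ctrl.get_state(): the state, without advancing time (a new reading comes with each control period).
- ctrl.read_camera(name): name is "side" or "top" or "wrist"; returns a dict with "image" (400x640x3 uint8, red, green, blue), "fovy" (degrees; the focal length in pixels is half the picture's height over the tangent of half this angle, whatever the lens; pixels are square), "cx", "cy" (the principal point, pixels), "extrinsics" (4x4, takes a point from camera to world coordinates). Camera axes: x right, y up, looking along -z (the intrinsics and any distortion apply to the point x, -y, -z); pixel columns grow to the right and rows downward; lengths in m; the calibration is good to about 2 mm. A picture is of the moment at which its call begins. There is no depth.
- ctrl.sign_off(): hands the job in; it is judged then, once.
The state is a dict: "time": time; "qpos": joint angles; "dq": joint speeds; "joint_efforts": joint torques, N m; "eef_pos": TCP position; "tcp_rot": TCP orientation; "contact_force": force on the tool from outside, world axes, zero at the start; "wrist_torque": the same for the moment, N m; "opening": opening from 0.0 (shut) to 1.0 (fully open); "finger_force": force on a finger pad.
Only numpy, scipy, OpenCV 4.12 (cv2) and the standard library are available. Lean on these libraries where they do the work, as an engineer would, in place of code of your own. Each camera call takes 0.05 s, during which the arm holds its last target. There are 200 camera calls.

TASK

The blue crate on the turntable, with a circuit board in it, has its yellow end on the wrong side. Without lifting it off, push it round on the turntable until its yellow end faces the white pointer; then gently set the grey carrier crate inside its rim with the carrier's yellow end at the opposite end, so that the carrier stands level on the blue crate's lugs, clear of the board, and is not nested in it. Leave the other things on the bench where they are.

Things in the scene. Friction and masses are not known exactly. Their poses are not given: they have to be found in the camera images.
- stand: Fixed base of a turntable. Origin: on its turning axis at bench level; z up; +x points along the white pointer, a flat bar with an arrow tip, 8 mm high, that sticks out from under the disc from 105 to 168 mm from the axis.
- pointer_tip (a point): Tip of the white pointer, 168 mm along the turntable base's +x from its axis, 4 mm above the bench.
- disc_top (a point): Centre of the turntable disc's black rubber top: 26 mm above the bench, ringed by a metal lip (93 to 104 mm from the axis, 6 mm above the rubber) that keeps the crate's foot within about 13 mm of the middle. The disc turns freely both ways, several turns, with a slight friction (0.04 N m, about 1 N at the crate's wall) and stays where it is left.
- low: Loose blue open crate, 0.35 kg, free on the disc. Origin: centre of underside; z up; yellow end (rim, plate) at +x, starting roughly away from the pointer. Foot 144 x 92 mm; 3 mm walls slope out to the rim, 62 mm high, opening 158 x 106 mm, 172 x 120 mm over the beads. Floor 3 mm. Inside the long walls at x = +54 and -28 mm are 4 lugs, 16 mm wide, reaching in to 36 mm from the centre line, flat tops at z = 48 mm.
- low_seat (a point): Centre of the plane of the four lug tops, 48 mm above the blue crate's underside. A like crate's foot has slots where the lugs are: with yellow ends together it sinks in (nests); turned half round its underside stands on the lugs here, with about 4.5 mm of play all round inside the rim.
- low_clear (a point): Point 3 mm above the blue crate's underside (on its floor), at x = -52 mm, y = 0: middle of the plain end's free space (x = -74 to -36 mm, y = -44 to 44 mm), clear for fingers to reach in and push a wall. Below 21 mm the lugs have housings reaching in to 31 mm from the centre line.
- low_mark (a point): Middle of the blue crate's yellow end rim, 83 mm along its +x from its centre, 58 mm above its underside.
- board: Loose circuit board with a dark transformer and red parts lying in the blue crate, 76 x 52 x 28 mm high, about 0.18 kg, starts centred about 18 mm towards the yellow end. Origin: centre of its underside; it reaches up to 31 mm above the crate's underside.
- carrier: Loose grey crate, 0.4 kg, on the bench, of the same form and size as the blue one, slots included (foot 144 x 92 mm, 172 x 120 mm over the rim beads, rim 62 mm high), yellow end at +x, plus a black carrying bar along its long axis above the middle, on an upright at each end. Origin: centre of underside; z up. It balances when held by the bar's middle.
- carrier_bar (a point): Centre of the carrying bar, 105 mm above the carrier's underside (bar from 98 to 112 mm high, free length about 150 mm between the uprights). Grip across it from above.
- carrier_mark (a point): Middle of the carrier's yellow end rim, 83 mm along its +x from its centre, 58 mm above its underside.
- spool: Bystander: metal solder spool standing on end, 54 mm across, 42 mm high; origin under its centre.
- meter: Bystander: yellow multimeter lying flat, 150 x 75 x 40 mm; origin under its centre.
- driver: Bystander: screwdriver lying on the bench; origin under its middle.
- relays: Bystander: small red panel with five red upright cylinders, 70 x 120 x 56 mm; origin under its centre.
- mouse: Bystander: grey computer mouse, about 80 x 60 x 34 mm; origin under its rear half.
- flux: Bystander: amber bottle, 44 mm across, 85 mm high; origin under its centre.
Not all that is in view belongs to the job. There is more than one size of the low; the one meant has the size given above. Several things look just like the carrier: the one meant starts farthest from the robot's base.

How it is judged:
On the way:
1. the blue crate, standing on the turntable, has been turned so that its yellow end faces the pointer (within 11 degrees), before the carrier is on it (x of pointer_tip in the frame of low above 0.05 m and angle between the x axis of low and the x axis of stand, either way round below 0.2 rad and horizontal distance between low and stand below 0.02 m and z of low in the frame of stand between 0.021 and 0.031 m and contact force between carrier and low below 0.1 N), for 0.2 s.
At the end, for the whole second after the job is handed in: Blue crate on the turntable (within 20 mm of its axis), yellow end to the pointer within 0.2 rad; carrier level on its lugs, 45-51 mm above its underside, centred within 9 mm, aligned within 0.12 rad, yellow end opposite; board in the blue crate, untouched by the carrier; all at rest (x of pointer_tip in the frame of low above 0.05 m and angle between the x axis of low and the x axis of stand, either way round below 0.2 rad and horizontal distance between low and stand below 0.02 m and z of low in the frame of stand between 0.021 and 0.031 m and z of carrier in the frame of low between 0.045 and 0.051 m and horizontal distance between carrier and low below 0.009 m and angle between the x axis of carrier and the x axis of low, either way round below 0.12 rad and x of carrier_mark in the frame of low below -0.06 m and angle between carrier's own z axis and vertical below 0.04 rad and contact force between carrier and board below 0.2 N and z of board in the frame of low below 0.02 m and horizontal distance between board and low below 0.07 m and linear speed of each of carrier, low below 0.02 m/s and angular speed of low below 0.1 rad/s).
It fails at once if the blue crate is lifted or tipped off the turntable (raised over 12 mm or tilted over 0.25 rad) (z of low in the frame of stand above 0.038 m or angle between low's own z axis and vertical above 0.25 rad).
It fails at once if the carrier is pressed hard on the blue crate (over 60 N) (contact force between carrier and low above 60 N).
It fails at once if the carrier is dropped (falls faster than 0.4 m/s, about 8 mm of free fall, while not held) (linear speed of carrier above 0.4 m/s and contact force between the fingers and carrier below 0.1 N).
It fails at once if the carrier bears on the board (over 4 N) (contact force between carrier and board above 4 N).
It fails at once if a bystander is moved more than 30 mm (distance of any of spool, meter, driver, relays, mouse, flux from where it was at the start of the episode above 0.03 m).
It also fails if it takes over 61 s, if anything falls off the work surface, if the arm or the gripper's body presses on something with over 40 N, if the wrist force passes 120 N, or if a joint passes its speed limit or range.

## Working session

There is one attempt and no reset: what is moved stays moved. The work goes in short steps, Python scripts to look and compute and a tool call to move; the robot and the scene stay as the last step left them, time stands still between calls to the robot, and variables do not carry over. Pictures are saved under pics/ and viewed, at most 14 in all, crops included, and the job is handed in when it is done.

Besides the shell and the picture viewer there is one more tool, called after "Call:" by a JSON object that holds its "name" and its "arguments", one argument or row to a line. send_rows: Moves the arm, as the interface text tells. Its arguments: {"type":"object","properties":{"moves":{"type":"string"},"newtons":{"type":"number"}},"required":["moves"]}

```bash
mkdir -p pics; cat > h.py <<'E'
import numpy as np, cv2
from plant import ctrl
def cam(n,save=None):
    c=ctrl.read_camera(n)
    if save: cv2.imwrite('pics/'+save,c['image'][:,:,::-1])
    return c
def ray(c,u,v):
    f=c['image'].shape[0]/2/np.tan(np.radians(c['fovy'])/2); E=np.array(c['extrinsics'])
    d=E[:3,:3]@np.array([(u-c['cx'])/f,-(v-c['cy'])/f,-1]); return E[:3,3],d
def plane(c,u,v,z):
    o,d=ray(c,u,v); return o+d*(z-o[2])/d[2]
def proj(c,p):
    f=c['image'].shape[0]/2/np.tan(np.radians(c['fovy'])/2); E=np.array(c['extrinsics'])
    q=E[:3,:3].T@(np.array(p)-E[:3,3]); return c['cx']+f*q[0]/-q[2], c['cy']-f*q[1]/-q[2]
def tri(c1,p1,c2,p2):
    A=np.zeros((3,3));b=np.zeros(3);L=[]
    for c,p in((c1,p1),(c2,p2)):
        o,d=ray(c,*p);d=d/np.linalg.norm(d);M=np.eye(3)-np.outer(d,d);A+=M;b+=M@o;L.append((M,o))
    x=np.linalg.solve(A,b);return x,[np.linalg.norm(M@(x-o)) for M,o in L]
E
python3 - <<'E'
from h import *
import pickle
d={}
for n in('top','side','wrist'):
    c=cam(n,n+'0.png');d[n]=c;print(n,{k:(np.round(v,4).tolist() if k!='image' else 0) for k,v in c.items()})
pickle.dump(d,open('c0.pkl','wb'))
print(ctrl.get_state())
E
```

```text
top {'image': 0, 'fovy': 48.3626, 'cx': 322.3609, 'cy': 198.4164, 'extrinsics': [[0.0199, 0.9909, -0.133, 0.2708], [-0.9998, 0.0208, 0.0059, -0.036], [0.0086, 0.1329, 0.9911, 1.6779], [0.0, 0.0, 0.0, 1.0]]}
side {'image': 0, 'fovy': 52.4188, 'cx': 320.0286, 'cy': 194.5015, 'extrinsics': [[0.9963, 0.0744, -0.0434, 0.4275], [-0.0845, 0.7478, -0.6585, -0.8806], [-0.0165, 0.6597, 0.7513, 1.0678], [0.0, 0.0, 0.0, 1.0]]}
wrist {'image': 0, 'fovy': 65.9883, 'cx': 318.4992, 'cy': 199.9487, 'extrinsics': [[0.3755, -0.8804, -0.2897, 0.177], [0.9268, 0.3561, 0.1192, 0.657], [-0.0018, -0.3132, 0.9497, 0.3729], [0.0, 0.0, 0.0, 1.0]]}
{'time': 0.15, 'qpos': array([ 1.03602694e+00,  2.86986582e-01,  1.57787190e+00, -5.23027155e-06,
        1.27859125e+00, -1.49999565e-01]), 'dq': array([ 8.20993353e-04, -2.56633663e-03, -4.76330524e-03, -7.35465039e-07,
        3.92790571e-05, -2.01083774e-04]), 'joint_efforts': array([ 3.42454359e-04, -4.06602645e+01, -2.93141234e+01, -1.53019541e-04,
        3.96141622e-03,  3.43870681e-06]), 'eef_pos': array([0.25307607, 0.6252263 , 0.24423174]), 'tcp_rot': array([ 1.91199524e-01,  9.81550753e-01, -8.75486131e-04, -3.09384658e-04]), 'contact_force': array([-0.83236968, -0.01475423, -0.19092739]), 'wrist_torque': array([ 0.01569506, -0.00535118,  0.00649988]), 'finger_force': 0.0, 'opening': 1.0007148956162628}
```

View pics/top0.png

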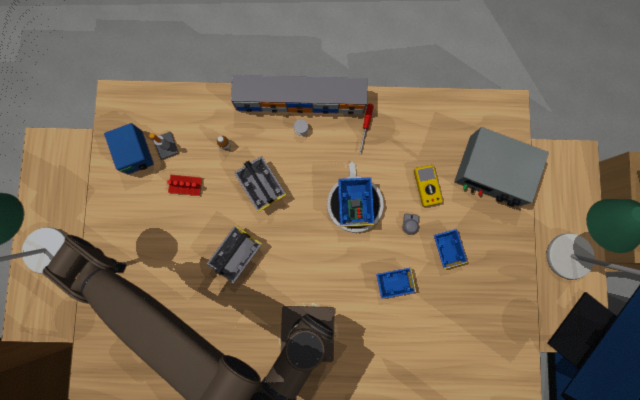

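View pics/side0.png

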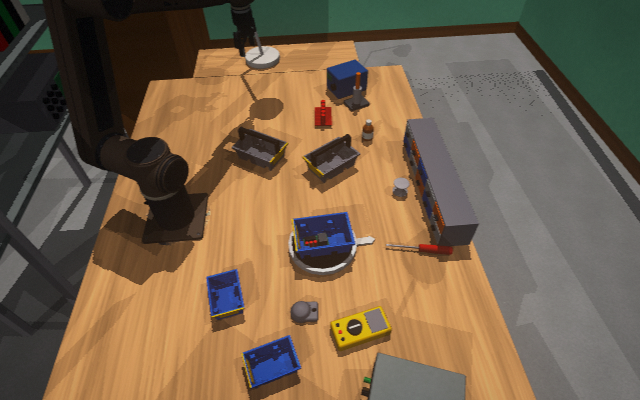

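Top picture: turntable at about (356,204), with the blue crate's yellow end towards the robot and the pointer tip at (352,164). The grey crate at (260,185) is the farthest from the base at (305,350), so it is the carrier.

```bash
python3 - <<'E'
from h import *
import pickle
d=pickle.load(open('c0.pkl','rb'))
t=d['top']['image'][140:260,215:395,::-1]; t=cv2.resize(t,None,fx=4,fy=4,interpolation=cv2.INTER_CUBIC)
s=d['side']['image'][125:280,225:385,::-1]; s=cv2.resize(s,None,fx=3.5,fy=3.5,interpolation=cv2.INTER_CUBIC)
cv2.imwrite('pics/t1.png',t);cv2.imwrite('pics/s1.png',s)
for n in('top','side'):
    im=d[n]['image'];h=cv2.cvtColor(im,cv2.COLOR_RGB2HSV)
    for nm,lo,hi in(('yel',(22,120,110),(34,255,255)),('blue',(105,120,50),(125,255,255))):
        m=cv2.inRange(h,lo,hi);k,l,st,ce=cv2.connectedComponentsWithStats(m)
        for i in range(1,k):
            if st[i,4]>12: print(n,nm,st[i],ce[i].round(1))
E
```

```text
top yel [414 165  29  41 523] [427.8 187.7]
top yel [277 193   9   7  22] [281.5 196.2]
top yel [258 204  12   8  28] [263.6 207.2]
top yel [235 225  12   8  25] [240.3 229. ]
top yel [341 224  33   2  36] [357.4 224.6]
top yel [255 239   7   6  15] [258.1 241.3]
top blue [286 103  26   5  96] [299.2 104.6]
top blue [236 107  26   4  74] [249.4 108.3]
top blue [313 108  25   5  76] [325.  109.9]
top blue [ 105  124   41   46 1197] [124.8 146.3]
top blue [ 338  178   37   46 1218] [355.8 197.9]
top blue [434 230  33  37 755] [449.6 247. ]
top blue [377 268  37  30 763] [393.9 283.1]
top blue [ 565  288   75  112 4453] [613.3 361.4]
top blue [555 353   8  10  46] [557.8 357. ]
top blue [556 372  15  28 220] [561.2 383.7]
side yel [293 224   5  27  38] [294.4 238.8]
side yel [212 307  31  10  36] [227.4 311.8]
side yel [331 306  60  41 796] [355.6 327.9]
side blue [328  60  39  20 430] [346.5  69.3]
side blue [420 158   7  20  31] [422.8 167.8]
side blue [294 212  61  40 507] [330.3 235.6]
side blue [326 220   7   3  17] [329.3 221.1]
side blue [300 223   6   4  17] [302.2 224.8]
side blue [207 270  37  46 904] [224.6 294.2]
side blue [ 244  335   57   53 1090] [272.7 364.6]
side blue [272 345   8   5  24] [275.1 346.8]
side blue [260 350   7   5  16] [262.9 352.2]
side blue [255 356  10   6  16] [258.2 358.6]
```

View pics/t1.png

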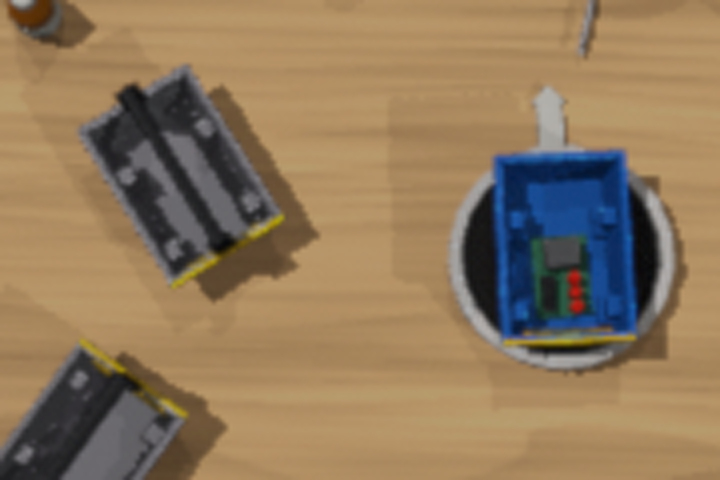

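View pics/s1.png

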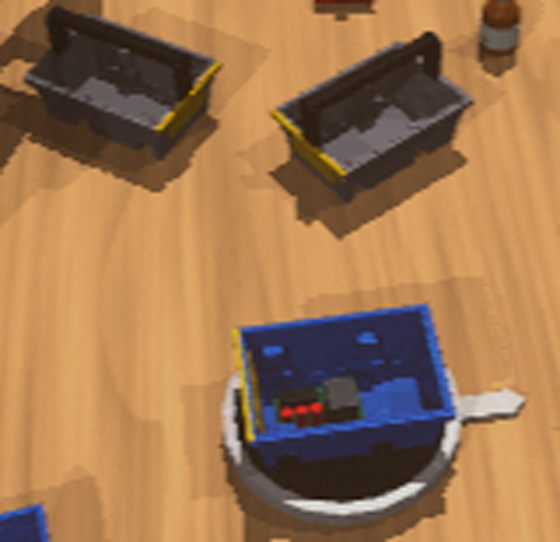

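Top crop (4x): blue rim corners at (496,155), (625,151), (636,338) and (505,342), and carrier rim corners at (80,130), (187,68), (283,216) and (175,285). The side crop shows the same corners, so I'll triangulate them.

```bash
python3 - <<'E'
from h import *
import pickle
d=pickle.load(open('c0.pkl','rb'));T,S=d['top'],d['side']
tp=lambda p:(p[0]/4-.375+215,p[1]/4-.375+140)
sp=lambda p:(p[0]/3.5-.357+225,p[1]/3.5-.357+125)
P={}
for n,a,b in [('Bplain+y',(496,155),(428,306)),('Bplain-y',(625,151),(454,414)),('Byel-y',(636,338),(250,440)),('Byel+y',(505,342),(238,328)),
 ('Cplain+y',(80,130),(403,42)),('Cplain-y',(187,68),(470,102)),('Cyel-y',(283,216),(346,180)),('Cyel+y',(175,285),(275,112)),('tip',(548,87),(523,401)),('barplain',(128,90),(430,36)),('baryel',(224,243),(312,100))]:
    x,e=tri(T,tp(a),S,sp(b));P[n]=x;print(n,x.round(4),np.round(e,4))
for k in'BC':
    pl=(P[k+'plain+y']+P[k+'plain-y'])/2;ye=(P[k+'yel-y']+P[k+'yel+y'])/2
    v=ye-pl;print(k,((pl+ye)/2).round(4),np.linalg.norm(v[:2]),'yaw',np.degrees(np.arctan2(v[1],v[0])))
L,R,B=[plane(T,*tp(p),.032) for p in((448,250),(680,250),(565,370))]
print(L,R,B); print('tip top z4',plane(T,*tp((548,87)),.004),plane(S,*sp((523,401)),.004),'neck',plane(T,*tp((551,148)),.008))
# lip ellipse in side, outer white
for q in((222,425),(462,425),(350,522)): print(plane(S,*sp(q),.026))
E
```

```text
Bplain+y [ 0.5595 -0.1029  0.0889] [0.001 0.001]
Bplain-y [ 0.5658 -0.2196  0.0902] [0.0013 0.0013]
Byel-y [ 0.3964 -0.2301  0.0916] [0.0014 0.0014]
Byel+y [ 0.3908 -0.1132  0.0913] [0.0018 0.0018]
Cplain+y [0.5809 0.2792 0.064 ] [0.0027 0.0027]
Cplain-y [0.6408 0.1836 0.06  ] [0.0012 0.0012]
Cyel-y [0.5044 0.0908 0.0544] [0.0007 0.0007]
Cyel+y [0.4388 0.1867 0.0623] [0.0019 0.0019]
tip [ 0.6417 -0.1552  0.0068] [0.0011 0.0011]
barplain [0.605  0.2279 0.1147] [0.0007 0.0007]
baryel [0.4729 0.1371 0.121 ] [0.0039 0.0039]
B [ 0.4781 -0.1664  0.0905] 0.16935861813716432 yaw -176.49523225902098
C [0.5412 0.1851 0.0602] 0.1672553560322224 yaw -146.360366486747
[ 0.47810656 -0.06196199  0.032     ] [ 0.48263672 -0.27821472  0.032     ] [ 0.36871853 -0.17206058  0.032     ]
tip top z4 [ 0.64119277 -0.15538632  0.004     ] [ 0.64342407 -0.1530465   0.004     ] neck [ 0.58108541 -0.15861963  0.008     ]
[ 0.3719294  -0.16804323  0.026     ]
[ 0.58153246 -0.18817772  0.026     ]
[ 0.47500363 -0.27505545  0.026     ]
```

```bash
cat > plan.py <<'E'
# usage: plan.py "x0 y0 z0 yaw0" "x y z yaw" ...  numbers relative to the first (commanded) pose, yaw = direction of tool y, deg
import sys,numpy as np
P=[np.array([float(v) for v in a.split()]) for a in sys.argv[1:]]
p0=P[0];a=np.radians(p0[3]);X=np.array([-np.sin(-a)*-1,np.cos(a)])  # tool x for tool down
Y=np.array([np.cos(a),np.sin(a)]);X=np.array([-np.sin(a),np.cos(a)])
for p in P[1:]:
    d=p[:2]-p0[:2];print('0 0 %.3f  %.3f %.3f %.3f'%(-(p[3]-p0[3])/360,d@X/.2,d@Y/.2,(p0[2]-p[2])/.2))
E
sed -i 's/;X=np.array(\[-np.sin(-a)\*-1,np.cos(a)\])  # tool x for tool down//' plan.py
python3 plan.py "0.253 0.626 0.245 68" "0.36 0.46 0.28 68" "0.46 0.32 0.28 76"
```

```text
0 0 -0.000  -0.807 -0.569 -0.175
0 0 -0.022  -1.533 -1.031 -0.175
```

Call:
{"name": "send_rows", "arguments": {
  "moves": "0 0 0 -0.72 -0.5 -0.2 1;0 0 0 -0.72 -0.5 -0.2 1;0 0 0 -0.72 -0.5 -0.2 1"
}}

```text
time: 0.52
eef_pos: [0.35, 0.4772, 0.2854]
tcp_rot: [0.191, 0.982, -0.0, 0.0]
contact_force: [-0.4, 0.3, -0.7]
opening: 1.0
finger_force: 0.0
```

Call:
{"name": "send_rows", "arguments": {
  "moves": "0 0 0 -0.72 -0.5 0 1;0 0 0 -0.72 -0.5 0 1;0 0 0 -0.72 -0.5 0 1"
}}

```text
time: 0.9
eef_pos: [0.446, 0.33, 0.2851]
tcp_rot: [0.192, 0.981, -0.0, -0.0]
contact_force: [-0.1, 0.9, 0.5]
opening: 1.001
finger_force: 0.0
```

Call:
{"name": "send_rows", "arguments": {
  "moves": "0 0 0 -0.72 -0.5 0 1;0 0 0 -0.72 -0.5 0 1;0 0 0 -0.72 -0.5 0 1;0 0 0 -0.72 -0.5 0 1;0 0 0 -0.72 -0.5 0 1"
}}

```text
time: 1.52
eef_pos: [0.5408, 0.1856, 0.2849]
tcp_rot: [0.191, 0.982, 0.0, -0.001]
contact_force: [-0.1, 1.3, 0.1]
opening: 1.001
finger_force: 0.0
```

```bash
python3 - <<'E'
from h import *
import pickle
c=cam('wrist','w1.png');pickle.dump(c,open('w1.pkl','wb'))
E
```

```text
(no output)
```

View pics/w1.png

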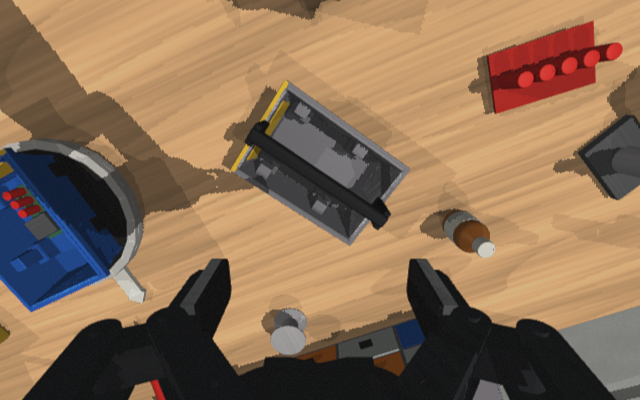

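Call:
{"name": "send_rows", "arguments": {
  "moves": "0 0 -0.035 -0.5 -0.8 0.1 1;0 0 -0.035 -0.5 -0.8 0.1 1;0 0 -0.035 -0.5 -0.8 0.1 1;0 0 -0.035 -0.5 -0.8 0.1 1"
}}

```text
time: 2.08
eef_pos: [0.5736, -0.0021, 0.2646]
tcp_rot: [0.084, 0.996, -0.0, -0.001]
contact_force: [-0.5, 0.8, -0.9]
opening: 0.998
finger_force: 0.0
```

```bash
python3 - <<'E'
import numpy as np
a=np.radians(68);X=np.array([-np.sin(a),np.cos(a)]);Y=np.array([np.cos(a),np.sin(a)])
print(np.array([.541,.185])+.2*(-.5*X-.8*Y))
E
python3 plan.py "0.5738 0.0 0.265 80.6" "0.5738 0.0 0.265 80.6"
```

```text
[ 0.57378133 -0.00081008]
0 0 -0.000  0.000 0.000 0.000
```

Wrist picture: carrier rim corners at (288,82), (233,170), (408,168) and (352,243), bar ends at (258,130) and (381,215). The pointer tip is at (137,298).

```bash
python3 - <<'E'
from h import *
import pickle
c=pickle.load(open('w1.pkl','rb'))
q=[plane(c,*p,.06) for p in((288,82),(233,170),(408,168),(352,243))]
ye=(q[0]+q[1])/2;pl=(q[2]+q[3])/2;v=ye-pl
print('rim c',(ye+pl)/2,np.linalg.norm(v),np.degrees(np.arctan2(v[1],v[0])))
b=[plane(c,*p,.112) for p in((258,130),(381,215))];v=b[0]-b[1]
print('bar',(b[0]+b[1])/2,np.linalg.norm(v),np.degrees(np.arctan2(v[1],v[0])))
print('tip',plane(c,137,298,.004))
d=pickle.load(open('c0.pkl','rb'))
tp=lambda p:(p[0]/4-.375+215,p[1]/4-.375+140)
for n,w,a in(('barplain',(381,215),(128,90)),('baryel',(258,130),(224,243)),('rim-y yel',(233,170),(283,216)),('rim+y yel',(288,82),(175,285))): print(n,tri(c,w,d['top'],tp(a)))
E
python3 plan.py "0.5738 -0.0008 0.265 80.6" "0.53 -0.163 0.265 93.5"
```

```text
rim c [0.5386499  0.19110112 0.06      ] 0.1687579070436026 -146.011703110432
bar [0.5330689  0.19354407 0.112     ] 0.15129944156676225 -147.31325471824283
tip [ 0.63250427 -0.15709461  0.004     ]
barplain (array([0.61634019, 0.23655954, 0.06658859]), [np.float64(0.0004911932851560031), np.float64(0.0004911932851558294)])
baryel (array([0.47264044, 0.14309148, 0.07149616]), [np.float64(0.0027664337621812864), np.float64(0.0027664337621812287)])
rim-y yel (array([0.50288747, 0.09117735, 0.05070287]), [np.float64(0.0012637897447746614), np.float64(0.0012637897447748277)])
rim+y yel (array([0.43715309, 0.1906034 , 0.04345089]), [np.float64(0.002359269933239784), np.float64(0.0023592699332396147)])
0 0 -0.036  0.084 -0.836 0.000
```

Call:
{"name": "send_rows", "arguments": {
  "moves": "0 0 -0.036 0.084 -0.836 0 1;0 0 -0.036 0.084 -0.836 0 1;0 0 -0.036 0.084 -0.836 0 -0.1;0 0 -0.036 0.084 -0.836 0 0.2;0 0 -0.036 0.084 -0.836 0 0.2;0 0 -0.036 0.084 -0.836 0 0.2"
}}

```text
time: 2.82
eef_pos: [0.5302, -0.1606, 0.2654]
tcp_rot: [-0.032, 0.999, 0.0, 0.0]
contact_force: [-0.1, 0.8, -0.3]
opening: 0.594
finger_force: 0.0
```

```bash
python3 - <<'E'
from h import *
import pickle
c=cam('wrist','w2.png');pickle.dump(c,open('w2.pkl','wb'));print(ctrl.get_state()['opening'])
E
```

```text
0.5989571149125206
```

View pics/w2.png

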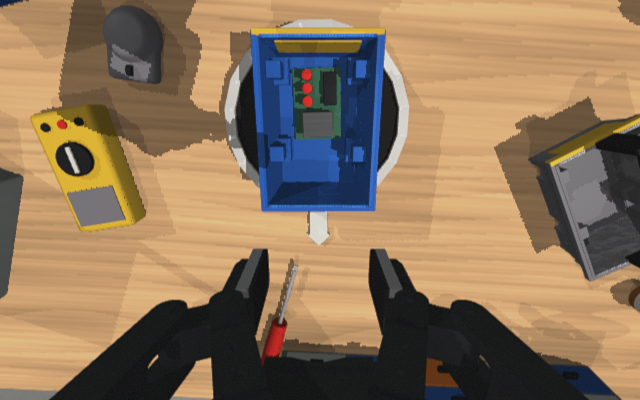

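Wrist picture 2: blue rim corners at (251,29), (385,31), (375,211) and (262,211), pointer tip at (319,244). The free space at the plain end is clear, around (320,190).

```bash
python3 - <<'E'
from h import *
import pickle
c=pickle.load(open('w2.pkl','rb'))
q=[plane(c,*p,.087) for p in((251,29),(385,31),(375,211),(262,211))]
ye=(q[0]+q[1])/2;pl=(q[2]+q[3])/2;v=ye-pl
print(np.round(q,4));print('rim c',(ye+pl)/2,np.linalg.norm(v),np.degrees(np.arctan2(v[1],v[0])))
print('tip',plane(c,319,244,.004),'neck',plane(c,318,214,.008))
im=c['image'];h=cv2.cvtColor(im,cv2.COLOR_RGB2HSV);m=cv2.inRange(h,(0,0,110),(180,45,255));m[:, :200]=0;m[:,430:]=0;m[200:]=0
p=[]
for r in range(60,150,6):
    k=np.nonzero(m[r])[0]
    if len(k): a,b=plane(c,k[0],r,.030),plane(c,k[-1],r,.030);p+=[a[:2],b[:2]]
p=np.array(p);A=np.c_[2*p,np.ones(len(p))];s=np.linalg.lstsq(A,(p**2).sum(1),rcond=None)[0];R=np.sqrt(s[2]+s[:2]@s[:2]);print('axis',s[:2],R,np.abs(np.linalg.norm(p-s[:2],axis=1)-R).max())
E
```

```text
[[ 0.394  -0.2277  0.087 ]
 [ 0.3879 -0.1089  0.087 ]
 [ 0.5581 -0.097   0.087 ]
 [ 0.5658 -0.2169  0.087 ]]
rim c [ 0.4764304  -0.16262021  0.087     ] 0.17137408653320998 -176.2020615901801
tip [ 0.64174809 -0.15107055  0.004     ] neck [ 0.59548134 -0.15541252  0.008     ]
axis [ 0.47418442 -0.16491442] 0.10432911671175399 0.0010633397165842468
```

Call:
{"name": "send_rows", "arguments": {
  "moves": "0 0 0 0 0 0.3 -0.2;0 0 0 0 0 0.6 -0.2;0 0 0 0 0 0.8 -0.2;0 0 0 0 0 0.95 -0.2;0 0 0 0 0 1 -0.2;0 0 0 0 0 1 -0.2"
}}

```text
time: 3.62
eef_pos: [0.53, -0.162, 0.0653]
tcp_rot: [-0.031, 1.0, 0.0, -0.0]
contact_force: [-0.5, 0.0, 0.4]
opening: 0.405
finger_force: 0.0
```

Call:
{"name": "send_rows", "arguments": {
  "moves": "0 0 0 0 -0.03 0.025 -0.2;0 0 0 0 -0.06 0.025 -0.2;0 0 0 0 -0.08 0.025 -0.2;0 0 0 0 -0.08 0.025 -0.2"
}}

```text
time: 4.12
eef_pos: [0.531, -0.1792, 0.0612]
tcp_rot: [-0.03, 1.0, -0.0, 0.0]
contact_force: [-0.9, 0.5, 3.2]
opening: 0.4
finger_force: 1.4
```

```bash
cat > arc.py <<'E'
# arc.py "pose0" cx cy a1 a2 ... : poses = pose0 turned about (cx,cy) by a degrees
import sys,subprocess,numpy as np
p=[float(v) for v in sys.argv[1].split()];c=np.array([float(v) for v in sys.argv[2:4]]);L=[]
for a in sys.argv[4:]:
    t=np.radians(float(a));R=np.array([[np.cos(t),-np.sin(t)],[np.sin(t),np.cos(t)]]);q=c+R@(np.array(p[:2])-c)
    L.append('%f %f %f %f'%(*q,p[2],p[3]+float(a)))
print(L[-1]);print(subprocess.run(['python3','plan.py',sys.argv[1]]+L,capture_output=True,text=True).stdout)
E
python3 arc.py "0.531 -0.179 0.060 93.5" 0.474 -0.167 -6 -12 -18 -24 -30 -36 -42 -48 -54 -60 -66 -72
```

```text
0.480201 -0.224918 0.060000 21.500000
0 0 0.017  0.010 -0.029 0.000
0 0 0.033  0.022 -0.057 0.000
0 0 0.050  0.038 -0.083 0.000
0 0 0.067  0.056 -0.108 0.000
0 0 0.083  0.076 -0.130 0.000
0 0 0.100  0.099 -0.150 0.000
0 0 0.117  0.124 -0.168 0.000
0 0 0.133  0.150 -0.183 0.000
0 0 0.150  0.178 -0.195 0.000
0 0 0.167  0.207 -0.205 0.000
0 0 0.183  0.237 -0.211 0.000
0 0 0.200  0.268 -0.214 0.000
```

Call:
{"name": "send_rows", "arguments": {
  "moves": "0 0 0.017 0.010 -0.029 0 -0.2;0 0 0.033 0.022 -0.057 0 -0.2;0 0 0.05 0.038 -0.083 0 -0.2;0 0 0.067 0.056 -0.108 0 -0.2;0 0 0.083 0.076 -0.130 0 -0.2;0 0 0.1 0.099 -0.150 0 -0.2;0 0 0.117 0.124 -0.168 0 -0.2;0 0 0.133 0.150 -0.183 0 -0.2;0 0 0.15 0.178 -0.195 0 -0.2;0 0 0.167 0.207 -0.205 0 -0.2;0 0 0.183 0.237 -0.211 0 -0.2;0 0 0.2 0.268 -0.214 0 -0.2"
}}

```text
time: 5.62
eef_pos: [0.4808, -0.2236, 0.0611]
tcp_rot: [0.565, 0.825, 0.002, 0.001]
contact_force: [3.0, 5.2, 2.8]
opening: 0.4
finger_force: 2.9
```

```bash
python3 - <<'E'
from h import *
import pickle
T=cam('top');S=cam('side','s2.png')
t=T['image'][140:260,295:415,::-1];s=S['image'][180:280,265:385,::-1]
o=np.hstack([cv2.resize(t,(400,400),interpolation=cv2.INTER_CUBIC),cv2.resize(s,(400,333),interpolation=cv2.INTER_CUBIC)[:333].copy() if 0 else cv2.copyMakeBorder(cv2.resize(s,(400,333),interpolation=cv2.INTER_CUBIC),0,67,0,0,cv2.BORDER_CONSTANT)])
cv2.imwrite('pics/m1.png',o)
E
python3 arc.py "0.480 -0.225 0.060 21.5" 0.474 -0.167 -6 -12 -18 -24 -30 -36 -42 -48 -54 -60 -66 -72
```

```text
0.420693 -0.190629 0.060000 -50.500000
0 0 0.017  0.010 -0.029 0.000
0 0 0.033  0.022 -0.057 0.000
0 0 0.050  0.038 -0.083 0.000
0 0 0.067  0.056 -0.107 0.000
0 0 0.083  0.077 -0.130 0.000
0 0 0.100  0.100 -0.150 0.000
0 0 0.117  0.125 -0.168 0.000
0 0 0.133  0.151 -0.183 0.000
0 0 0.150  0.179 -0.195 0.000
0 0 0.167  0.208 -0.204 0.000
0 0 0.183  0.238 -0.210 0.000
0 0 0.200  0.269 -0.213 0.000
```

View pics/m1.png

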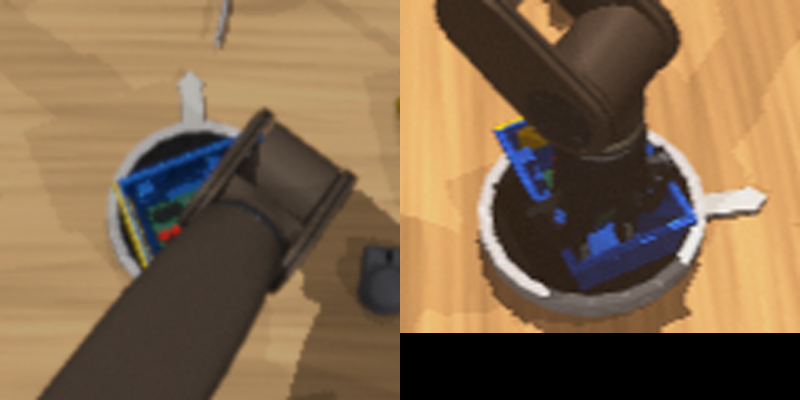

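The crate follows. Its long edge runs from (118,185) to (240,140) in the left crop, so it has turned about 72° and still stands inside the lip.

Call:
{"name": "send_rows", "arguments": {
  "moves": "0 0 0.017 0.010 -0.029 0 -0.2;0 0 0.033 0.022 -0.057 0 -0.2;0 0 0.05 0.038 -0.083 0 -0.2;0 0 0.067 0.056 -0.107 0 -0.2;0 0 0.083 0.077 -0.130 0 -0.2;0 0 0.1 0.1 -0.150 0 -0.2;0 0 0.117 0.125 -0.168 0 -0.2;0 0 0.133 0.151 -0.183 0 -0.2;0 0 0.15 0.179 -0.195 0 -0.2;0 0 0.167 0.208 -0.204 0 -0.2;0 0 0.183 0.238 -0.210 0 -0.2;0 0 0.2 0.269 -0.213 0 -0.2"
}}

```text
time: 7.22
eef_pos: [0.422, -0.1911, 0.0616]
tcp_rot: [0.942, 0.336, 0.002, 0.002]
contact_force: [1.7, -0.3, 2.0]
opening: 0.4
finger_force: 1.4
```

```bash
python3 arc.py "0.421 -0.191 0.060 -50.5" 0.474 -0.167 -5 -10 -15 -20 -24 -27 -30 -32 -33
```

```text
0.416479 -0.158262 0.060000 -83.500000
0 0 0.014  0.008 -0.024 0.000
0 0 0.028  0.017 -0.048 0.000
0 0 0.042  0.029 -0.070 0.000
0 0 0.056  0.043 -0.091 0.000
0 0 0.067  0.055 -0.108 0.000
0 0 0.075  0.065 -0.119 0.000
0 0 0.083  0.076 -0.130 0.000
0 0 0.089  0.083 -0.137 0.000
0 0 0.092  0.087 -0.141 0.000
```

Call:
{"name": "send_rows", "arguments": {
  "moves": "0 0 0.014 0.008 -0.024 0 -0.2;0 0 0.028 0.017 -0.048 0 -0.2;0 0 0.042 0.029 -0.070 0 -0.2;0 0 0.056 0.043 -0.091 0 -0.2;0 0 0.067 0.055 -0.108 0 -0.2;0 0 0.075 0.065 -0.119 0 -0.2;0 0 0.083 0.076 -0.130 0 -0.2;0 0 0.089 0.083 -0.137 0 -0.2;0 0 0.092 0.087 -0.141 0 -0.2;0 0 0.092 0.087 -0.141 0 -0.2;0 0 0.092 0.087 -0.141 0 -0.2"
}}

```text
time: 8.6
eef_pos: [0.4171, -0.1579, 0.0612]
tcp_rot: [0.998, 0.056, 0.001, 0.001]
contact_force: [2.1, -1.1, 5.5]
opening: 0.403
finger_force: 2.5
```

Call:
{"name": "send_rows", "arguments": {
  "moves": "0 0 0 0 0.04 0 -0.2;0 0 0 0 0.08 0 -0.2;0 0 0 0 0.08 -0.2 -0.2;0 0 0 0 0.08 -0.5 -0.2;0 0 0 0 0.08 -0.8 -0.2;0 0 0 0.1 0.08 -1 -0.2;0 0 0 0.3 0.08 -1 -0.2;0 0 0 0.3 0.08 -1 -0.2;0 0 0 0.3 0.08 -1 -0.2"
}}

```text
time: 9.72
eef_pos: [0.4765, -0.1665, 0.2588]
tcp_rot: [0.998, 0.056, -0.002, -0.001]
contact_force: [-0.5, 0.7, -0.6]
opening: 0.401
finger_force: 0.0
```

```bash
python3 - <<'E'
from h import *
import pickle
c=cam('wrist','w3.png');pickle.dump(c,open('w3.pkl','wb'))
E
```

```text
(no output)
```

View pics/w3.png

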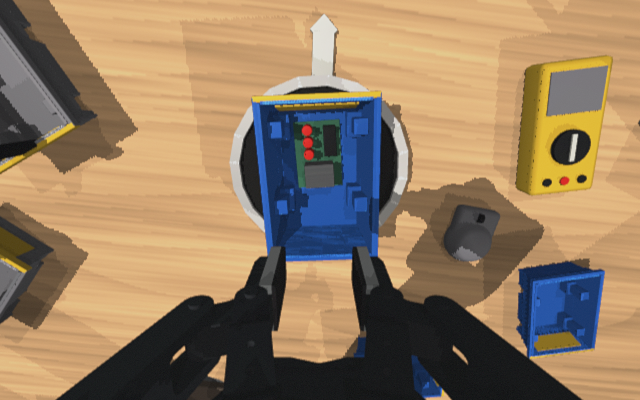

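Wrist picture 3: the yellow end now runs from (253,97) to (381,93), with the pointer tip at (321,14) and the board still in place. The plain corners are near (268,258) and (379,260).

```bash
cat > blue.py <<'E'
from h import *
import sys,pickle
# rim from given corners, pointer tip; lip circle fit
def run(c,q,tip,rows,lo,hi):
    q=[plane(c,*p,.087) for p in q]
    ye=(q[0]+q[1])/2;pl=(q[2]+q[3])/2;v=ye-pl;w=(q[1]+q[2]-q[0]-q[3])/2
    print('rim c',((ye+pl)/2).round(4),np.linalg.norm(v),np.linalg.norm(w),'yaw',np.degrees(np.arctan2(v[1],v[0])),'perp',np.degrees(np.arctan2(w[1],w[0]))+90)
    t=plane(c,*tip,.004)
    h=cv2.cvtColor(c['image'],cv2.COLOR_RGB2HSV);m=cv2.inRange(h,(0,0,110),(180,45,255));m[:,:lo]=0;m[:,hi:]=0
    p=[]
    for r in rows:
        k=np.nonzero(m[r])[0]
        if len(k): p+=[plane(c,k[0],r,.030)[:2],plane(c,k[-1],r,.030)[:2]]
    p=np.array(p);A=np.c_[2*p,np.ones(len(p))];s=np.linalg.lstsq(A,(p**2).sum(1),rcond=None)[0];R=np.sqrt(s[2]+s[:2]@s[:2])
    d=t[:2]-s[:2];print('axis',s[:2].round(4),R,'tip',t,np.linalg.norm(d),'ptr',np.degrees(np.arctan2(d[1],d[0])))
if __name__=='__main__':
    run(pickle.load(open('w3.pkl','rb')),((253,97),(381,93),(379,260),(268,258)),(321,14),range(110,210,6),200,430)
E
python3 blue.py
```

```text
rim c [ 0.4727 -0.167   0.087 ] 0.1706386171838053 0.12004548141732392 yaw 8.761095649498689 perp 6.66842233029692
axis [ 0.4742 -0.1649] 0.10438885360862846 tip [ 0.64125051 -0.14862972  0.004     ] 0.16788033468289795 ptr 5.554294045553313
```

```bash
python3 plan.py "0.478 -0.167 0.26 -83.5" "0.509 0.01 0.27 -70"; python3 plan.py "0.509 0.01 0.27 -70" "0.54 0.188 0.28 -56.3"
```

```text
0 0 -0.037  0.254 -0.862 -0.050
0 0 -0.038  0.450 -0.783 -0.050
```

Call:
{"name": "send_rows", "arguments": {
  "moves": "0 0 -0.037 0.254 -0.862 -0.05 1;0 0 -0.037 0.254 -0.862 -0.05 1;0 0 -0.037 0.254 -0.862 -0.05 1;0 0 -0.037 0.254 -0.862 -0.05 1"
}}

```text
time: 10.28
eef_pos: [0.508, 0.0131, 0.2701]
tcp_rot: [0.985, 0.174, -0.0, -0.0]
contact_force: [-0.8, -1.2, 0.2]
opening: 0.999
finger_force: 0.0
```

Call:
{"name": "send_rows", "arguments": {
  "moves": "0 0 -0.038 0.45 -0.783 -0.05 1;0 0 -0.038 0.45 -0.783 -0.05 1;0 0 -0.038 0.45 -0.783 -0.05 1;0 0 -0.038 0.45 -0.783 -0.05 1;0 0 -0.038 0.45 -0.783 -0.05 1;0 0 -0.038 0.45 -0.783 -0.05 1"
}}

```text
time: 11.02
eef_pos: [0.5405, 0.1864, 0.28]
tcp_rot: [0.958, 0.286, -0.0, 0.0]
contact_force: [1.4, -0.3, -0.7]
opening: 1.0
finger_force: 0.0
```

```bash
python3 - <<'E'
from h import *
import pickle
c=cam('wrist','w4.png');T=cam('top');S=cam('side');pickle.dump((c,T,S),open('w4.pkl','wb'))
t=cv2.resize(T['image'][160:245,320:395,::-1],(330,374),interpolation=cv2.INTER_CUBIC)  # x4.4
w=cv2.resize(c['image'][:,:,::-1],(470,294),interpolation=cv2.INTER_AREA)
o=np.zeros((374,800,3),np.uint8);o[:,:330]=t;o[:294,330:]=w;cv2.imwrite('pics/m2.png',o);print(ctrl.get_state()['eef_pos'])
E
```

```text
[0.54062834 0.18691336 0.28030545]
```

View pics/m2.png

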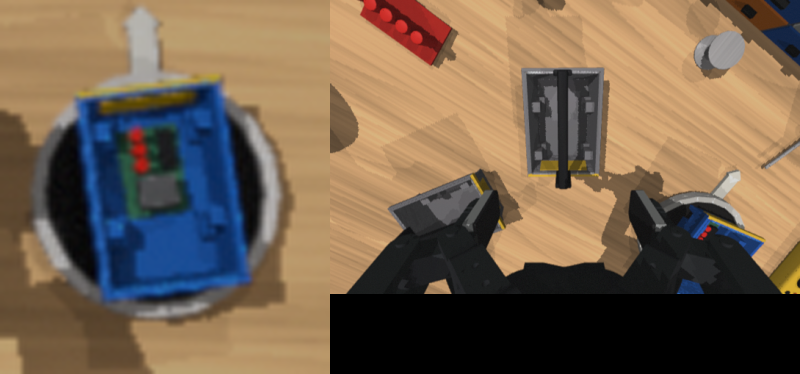

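Left crop: blue rim corners at (78,97), (222,78), (104,302) and (248,281). Right crop: the bar lies exactly along the image column at the principal point, from (564,68) to (564,187), so the tool's yaw and lateral position are right.

```bash
python3 - <<'E'
from h import *
import pickle
c,T,S=pickle.load(open('w4.pkl','rb'))
f=lambda p:((p[0]+.5)/4.4-.5+320,(p[1]+.5)/4.4-.5+160)
q=[plane(T,*f(p),.087) for p in((78,97),(222,78),(248,281),(104,302))]
ye=(q[0]+q[1])/2;pl=(q[2]+q[3])/2;v=ye-pl;w=(q[1]+q[2]-q[0]-q[3])/2
print('blue',((ye+pl)/2).round(4),np.linalg.norm(v),np.linalg.norm(w),np.degrees(np.arctan2(v[1],v[0])),np.degrees(np.arctan2(w[1],w[0]))+90)
L,R,B=[plane(T,*f(p),.032)for p in((33,195),(284,195),(152,318))];print('lip',L,R,B)
t=plane(T,*f((140,8)),.004);print('tip',t)
g=lambda p:((p[0]-330)*640/470,p[1]*400/294)
for n,p,z in(('bar pl',(564,68),.112),('bar ye',(564,187),.112),('r',(523,69),.061),('r',(604,69),.061),('ye',(527,174),.061),('ye',(602,174),.061)):print(n,plane(c,*g(p),z).round(4))
E
```

```text
blue [ 0.472  -0.1693  0.087 ] 0.16938722698643768 0.1192943950061711 7.775385176907924 9.144049903606188
lip [ 0.47136701 -0.06390687  0.032     ] [ 0.47581267 -0.27648519  0.032     ] [ 0.36946978 -0.16571103  0.032     ]
tip [ 0.64095421 -0.15464732  0.004     ]
bar pl [0.6104 0.2345 0.112 ]
bar ye [0.4726 0.1441 0.112 ]
r [0.5772 0.284  0.061 ]
r [0.6418 0.1855 0.061 ]
ye [0.4358 0.1946 0.061 ]
ye [0.5052 0.0889 0.061 ]
```

Call:
{"name": "send_rows", "arguments": {
  "moves": "0 0 0 0 0 0.2 1;0 0 0 0 0 0.4 1;0 0 0 0 0 0.4 1;0 0 0 0 0 0.4 1"
}}

```text
time: 11.68
eef_pos: [0.5415, 0.188, 0.202]
tcp_rot: [0.958, 0.287, 0.001, 0.0]
contact_force: [0.6, -0.9, 1.0]
opening: 1.0
finger_force: 0.0
```

```bash
python3 - <<'E'
from h import *
import pickle
c=cam('wrist','w5.png');pickle.dump(c,open('w5.pkl','wb'))
a=cv2.resize(cv2.imread('pics/w4.png')[60:300,220:420],(400,480));b=cv2.resize(cv2.imread('pics/w5.png')[60:300,220:420],(400,480))
cv2.imwrite('pics/m3.png',np.hstack([a,b]))
E
```

```text
(no output)
```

View pics/m3.png

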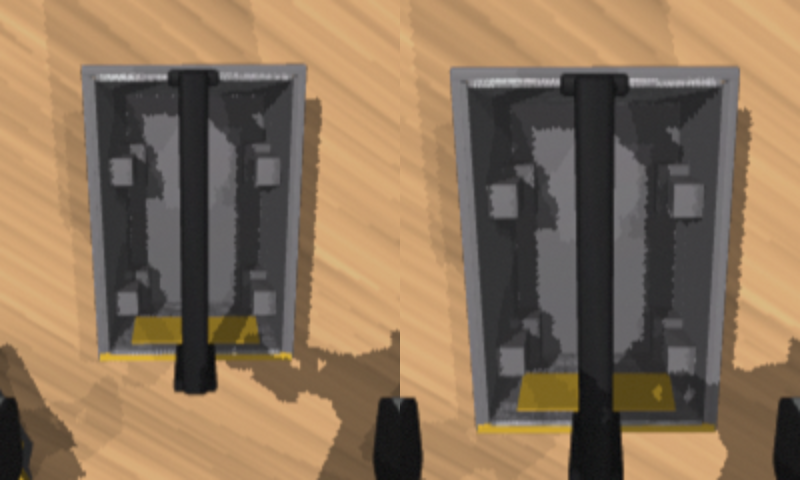

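Both crops show the carrier's plain rim corners (left (82,66) and (306,66), right (451,68) and (739,68)), the yellow corners and the bar's plain end at (194,70)/(594,74). I'll triangulate their heights.

```bash
python3 - <<'E'
from h import *
import pickle
a=pickle.load(open('w4.pkl','rb'))[0];b=pickle.load(open('w5.pkl','rb'))
P=[]
for n,p,q in(('pl1',(261,93),(245.5,94)),('pl2',(373,93),(389.5,94)),('ye2',(365.5,237),(378.5,275)),('ye1',(270.5,238.5),(259,274.5)),('barpl',(317,95),(317,97))):
    x,e=tri(a,p,b,q);P.append(x);print(n,x.round(4),np.round(e,4))
    print('   planes',plane(b,*q,.112 if n=='barpl' else .061).round(4))
P=[plane(b,*q,.061) for q in((245.5,94),(389.5,94),(378.5,275),(259,274.5))]
pl=(P[0]+P[1])/2;ye=(P[2]+P[3])/2;v=ye-pl;print('c',(pl+ye)/2,np.linalg.norm(v),np.degrees(np.arctan2(v[1],v[0])))
print(ctrl.get_state()['eef_pos'])
E
```

```text
pl1 [0.577  0.286  0.0616] [0.0001 0.0001]
   planes [0.577  0.2862 0.061 ]
pl2 [0.6428 0.186  0.0588] [0.0002 0.0002]
   planes [0.6427 0.1865 0.061 ]
ye2 [0.5075 0.1012 0.0802] [0.0002 0.0002]
   planes [0.5   0.091 0.061]
ye1 [0.4368 0.1917 0.0642] [0.0002 0.0002]
   planes [0.4347 0.1914 0.061 ]
barpl [0.6079 0.2354 0.0376] [0.0002 0.0002]
   planes [0.6075 0.235  0.112 ]
c [0.53861009 0.18876    0.061     ] 0.17131064943059812 -146.2779266873598
[0.54192382 0.18819885 0.20279344]
```

Call:
{"name": "send_rows", "arguments": {
  "moves": "0 0 0 -0.005 0 0.2 1;0 0 0 -0.005 0 0.4 1;0 0 0 -0.005 0 0.5 1;0 0 0 -0.005 0 0.5 1;0 0 0 -0.005 0 0.5 -1;0 0 0 -0.005 0 0.5 -1;0 0 0 -0.005 0 0.5 -1;0 0 0 -0.005 0 0.5 -1;0 0 0 -0.005 0 0.5 -1;0 0 0 -0.005 0 0.5 -1",
  "newtons": 70
}}

```text
time: 12.98
eef_pos: [0.54, 0.1879, 0.101]
tcp_rot: [0.958, 0.287, 0.0, -0.0]
contact_force: [-3.0, 1.0, 5.0]
opening: 0.15
finger_force: 68.6
```

Call:
{"name": "send_rows", "arguments": {
  "moves": "0 0 0 0 0 -0.1 -1;0 0 0 0 0 -0.3 -1;0 0 0 0 0 -0.55 -1;0 0 0 0 0 -0.75 -1;0 0 0 0 0 -0.8 -1;0 0 0 0 0 -0.8 -1"
}}

```text
time: 13.72
eef_pos: [0.5392, 0.1875, 0.2595]
tcp_rot: [0.958, 0.287, -0.001, 0.0]
contact_force: [0.4, -0.2, -4.3]
opening: 0.145
finger_force: 68.8
```

```bash
python3 plan.py "0.539 0.188 0.26 -56.3" "0.506 0.01 0.26 -69"; python3 plan.py "0.506 0.01 0.26 -69" "0.474 -0.167 0.26 -81.9"
```

```text
0 0 0.035  -0.631 0.649 0.000
0 0 0.036  -0.467 0.769 0.000
```

Call:
{"name": "send_rows", "arguments": {
  "moves": "0 0 0.009 -0.158 0.162 0 -1;0 0 0.018 -0.316 0.324 0 -1;0 0 0.027 -0.474 0.486 0 -1;0 0 0.035 -0.631 0.649 0 -1"
}}

```text
time: 14.22
eef_pos: [0.5038, 0.0088, 0.2566]
tcp_rot: [0.984, 0.18, -0.003, -0.001]
contact_force: [1.3, -0.4, -4.9]
opening: 0.146
finger_force: 68.8
```

Call:
{"name": "send_rows", "arguments": {
  "moves": "0 0 0.009 -0.117 0.192 0 -1;0 0 0.018 -0.234 0.385 0 -1;0 0 0.027 -0.35 0.577 0 -1;0 0 0.036 -0.467 0.769 0 -1;0 0 0.036 -0.467 0.769 0 -1;0 0 0.036 -0.467 0.769 0 -1"
}}

```text
time: 14.98
eef_pos: [0.4721, -0.1664, 0.2578]
tcp_rot: [0.998, 0.068, -0.002, -0.002]
contact_force: [-0.6, -0.1, -5.0]
opening: 0.15
finger_force: 69.0
```

```bash
python3 - <<'E'
from h import *
import pickle
c=cam('wrist');T=cam('top');S=cam('side');pickle.dump((c,T,S),open('w6.pkl','wb'));print(ctrl.get_state()['eef_pos'])
s=cv2.resize(S['image'][160:290,255:385,::-1],(450,450),interpolation=cv2.INTER_CUBIC)
w=cv2.resize(c['image'][60:400,190:450,::-1],(344,450),interpolation=cv2.INTER_CUBIC)
cv2.imwrite('pics/m4.png',np.hstack([s,w]))
E
```

```text
[ 0.47290096 -0.16587332  0.25925616]
```

View pics/m4.png

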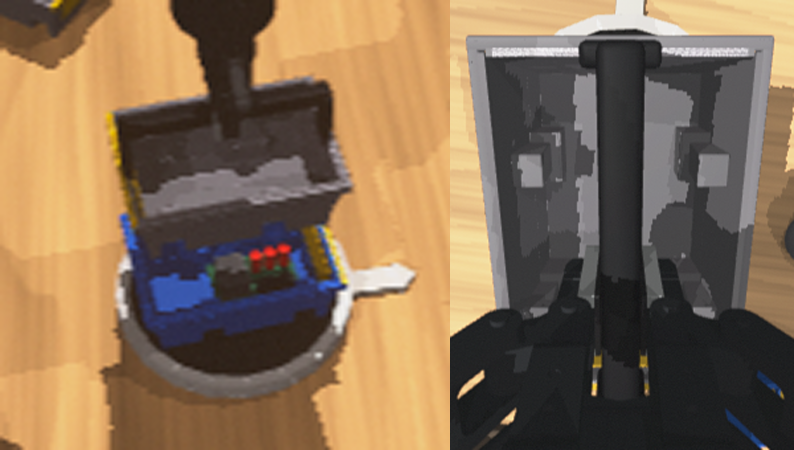

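Side crop: the carrier hangs level above the blue crate with its yellow end away from the pointer. Wrist crop: its plain rim corners are at (467,38) and (774,38), centred on the tool.

```bash
python3 - <<'E'
from h import *
import pickle
c,T,S=pickle.load(open('w6.pkl','rb'))
z=.2593-.1+.061
a,b=[plane(c,(x-450)/1.3235+190,38/1.3235+60,z) for x in(467,774)]
n=(b-a)[:2];print(a,b,np.linalg.norm(n));n/=np.linalg.norm(n);u=np.array([-n[1],n[0]])
print('plain dir',np.degrees(np.arctan2(u[1],u[0])),'centre',(a+b)[:2]/2-u*.0855)
# blue in w3: plain/yellow ends with same method: yellow edge mid, 85.5 back
c=pickle.load(open('w3.pkl','rb'))
a,b=[plane(c,*p,.0868) for p in((253,97),(381,93))];n=(b-a)[:2];print(np.linalg.norm(n));n/=np.linalg.norm(n);u=np.array([-n[1],n[0]])
print('blue yel dir',np.degrees(np.arctan2(u[1],u[0])),'centre',(a+b)[:2]/2-u*.0855)
E
```

```text
[ 0.54675999 -0.09512037  0.2203    ] [ 0.5627064  -0.21162938  0.2203    ] 0.11759522967967327
plain dir 7.793557842959688 centre [ 0.47002295 -0.16496903]
0.11830277240714335
blue yel dir 8.083331909743983 centre [ 0.47239661 -0.16597841]
```

Call:
{"name": "send_rows", "arguments": {
  "moves": "0 0 0 0.011 0.009 0.1 -1;0 0 0 0.011 0.009 0.2 -1;0 0 0 0.011 0.009 0.28 -1;0 0 0 0.011 0.009 0.32 -1;0 0 0 0.011 0.009 0.34 -1;0 0 0 0.011 0.009 0.355 -1;0 0 0 0.011 0.009 0.37 -1;0 0 0 0.011 0.009 0.38 -1;0 0 0 0.011 0.009 0.39 -1;0 0 0 0.011 0.009 0.4 -1;0 0 0 0.011 0.009 0.4 -1"
}}

```text
time: 16.5
eef_pos: [0.4754, -0.1685, 0.1801]
tcp_rot: [0.998, 0.068, -0.0, -0.0]
contact_force: [0.6, -0.3, -5.1]
opening: 0.147
finger_force: 69.0
```

Call:
{"name": "send_rows", "arguments": {
  "moves": "0 0 0 0 0 0.008 -1;0 0 0 0 0 0.014 -1;0 0 0 0 0 0.018 -1;0 0 0 0 0 0.022 -1;0 0 0 0 0 0.022 -1"
}}

```text
time: 17.12
eef_pos: [0.4755, -0.1685, 0.1758]
tcp_rot: [0.998, 0.068, -0.0, -0.0]
contact_force: [-0.2, -0.3, -5.3]
opening: 0.15
finger_force: 69.1
```

Call:
{"name": "send_rows", "arguments": {
  "moves": "0 0 0 0 0 0.004 -1;0 0 0 0 0 0.007 -1;0 0 0 0 0 0.01 -1;0 0 0 0 0 0.01 -1"
}}

```text
time: 17.62
eef_pos: [0.4758, -0.1687, 0.175]
tcp_rot: [0.998, 0.068, 0.0, 0.0]
contact_force: [-3.5, 1.0, 3.1]
opening: 0.15
finger_force: 70.1
```

Contact came at the expected height, so I'll release.

Call:
{"name": "send_rows", "arguments": {
  "moves": "0 0 0 0 0 0 -0.5;0 0 0 0 0 0 -0.3;0 0 0 0 0 0 0.2;0 0 0 0 0 0 0.6;0 0 0 0 0 0 0.6;0 0 0 0 0 -0.1 0.6;0 0 0 0 0 -0.3 0.6;0 0 0 0 0 -0.6 0.6;0 0 0 0 0 -0.9 0.6;0 0 0 0 0 -0.9 0.6",
  "newtons": 20
}}

```text
time: 18.88
eef_pos: [0.4775, -0.1697, 0.3611]
tcp_rot: [0.998, 0.068, 0.005, 0.004]
contact_force: [-0.7, 0.1, -1.0]
opening: 0.8
finger_force: 0.0
```

Call:
{"name": "send_rows", "arguments": {
  "moves": "0 0 0 0 -0.4 0 0.6;0 0 0 0 -0.8 0 0.6;0 0 0 0 -1 0 0.6;0 0 0 0 -1 0 0.6;0 0 0 0 -1 0 0.6"
}}

```text
time: 19.5
eef_pos: [0.448, 0.0299, 0.3532]
tcp_rot: [0.998, 0.069, -0.0, 0.0]
contact_force: [-0.6, -0.9, 0.6]
opening: 0.794
finger_force: 0.0
```

```bash
python3 - <<'E'
from h import *
import pickle
T=cam('top');S=cam('side');pickle.dump((T,S),open('w7.pkl','wb'))
s=cv2.resize(S['image'][160:290,255:385,::-1],(400,400),interpolation=cv2.INTER_CUBIC)
t=cv2.resize(T['image'][150:250,310:410,::-1],(400,400),interpolation=cv2.INTER_CUBIC)
cv2.imwrite('pics/m5.png',np.hstack([s,t]))
E
```

```text
(no output)
```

View pics/m5.png

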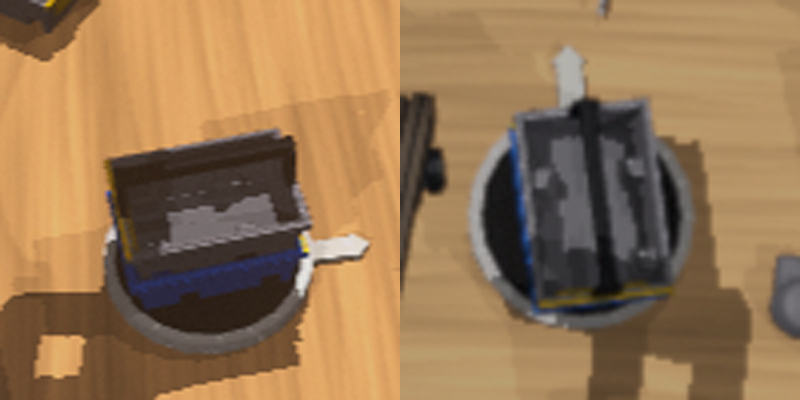

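The carrier stands in the blue rim with its yellow end away from the pointer. I'll check its height, tilt and centring by triangulating the rim corners.

```bash
python3 - <<'E'
from h import *
import pickle
T,S=pickle.load(open('w7.pkl','rb'))
tp=lambda p:((p[0]-400+.5)/4-.5+310,(p[1]+.5)/4-.5+150)
k=400/130;sp=lambda p:((p[0]+.5)/k-.5+255,(p[1]+.5)/k-.5+160)
for n,a,b in(('pl-y',(647,101),(311,224)),('pl+y',(518,115),(293,135)),('ye+y',(537,305),(108,162)),('ye-y',(672,291),(127,260))): print(n,tri(T,tp(a),S,sp(b)))
q=[plane(T,*tp(p),.135) for p in((518,115),(647,101),(672,291),(537,305))]
pl=(q[0]+q[1])/2;ye=(q[2]+q[3])/2;v=pl-ye;w=(q[1]+q[2]-q[0]-q[3])/2
print((pl+ye)/2,np.linalg.norm(v),np.degrees(np.arctan2(v[1],v[0])),np.degrees(np.arctan2(w[1],w[0]))+90)
E
```

```text
pl-y (array([ 0.5671483 , -0.21602203,  0.13609851]), [np.float64(0.0021361278829134674), np.float64(0.0021361278829136175)])
pl+y (array([ 0.56000939, -0.10284168,  0.12734417]), [np.float64(0.008259245926340525), np.float64(0.008259245926340558)])
ye+y (array([ 0.38504815, -0.12167288,  0.13208899]), [np.float64(0.001453751417629015), np.float64(0.001453751417628988)])
ye-y (array([ 0.39878611, -0.23866804,  0.1352389 ]), [np.float64(0.0008514400896074322), np.float64(0.0008514400896074655)])
[ 0.47419263 -0.1698623   0.135     ] 0.16832262155609903 7.0923828646626665 7.295772659905964
```

```bash
python3 -c "
from plant import ctrl
print(ctrl.sign_off())"
```

```text
the job is handed in; nothing more can be done
None
```

I pushed the blue crate round until its yellow end was about 3° off the pointer. The grey carrier stands on its lugs with its yellow end opposite, rim about 135 mm above the bench and centred within about 2 mm, and the job is handed in (no verdict came back).

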